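Stack the loaded gear tray on its rack and lock it

ROBOT

A 6-joint arm with a two-finger parallel gripper is mounted at the origin on the work surface. World frame = base frame: x ahead of the robot, y to its left, z up, the work surface at z = 0. Lengths are in m, angles in rad, forces in N, time in s.
With the tool pointing down it reaches from about 0.35 to 0.725 m from the base axis. Payload 6 kg.
Tool frame: the origin (TCP) lies on the centre line of the jaws, within the pads' length; the fingertips stand 25 mm ahead of it and the grasp point (between the pads) lies 6 mm ahead of it; z points along the fingers, y is the line along which they close (so a half turn about z gives the same grasp; the last joint's range is limited). The gripper opens to 85 mm and grips with 20 to 120 N. Pads are 22 mm wide; open, the fingers measure 114 mm over their backs; the gripper's body (76 mm by 85 mm) begins 54 mm behind the grasp point. The pads swing forward as they close: fully open they stand 13 mm farther back than shut.
Start: joints at [1.456, 0.04, 0.085, 0, -1.615, -0.334], TCP at [0.26, 0.541, 0.256] pointing down, gripper open.
Joint ranges: [-2.56, 2.56], [-1.29, 2.01], [-1.08, 1.49], [-3.29, 1.98], [-2.81, -0.18], [-2.99, 2.99]. Speed limits (rad/s): [2.57, 2.57, 3.01, 3.14, 3.14, 3.14].

INTERFACE

Orientations are given as a rotation vector (axis times angle).
In Python, from cell import env gives the robot as it stands.
- The arm moves only by the shell command python3 -m crank 'ROWS'. ROWS is JSON, one flat list of numbers, 7 for each row, row after row: the shift along the tool's x, y, z as a fraction of full scale, then the turn, a rotation vector about the tool's x, y, z as a fraction of full scale, then the opening, from 0 (shut) to 1 (fully open). A call has 1 to 20 rows; each row is the pose to reach, as a shift and turn from the pose commanded when the call began, along the tool's axes at that moment, turning the shorter way round; what a row does not reach only later rows make up. Full scale, the value 1, is 0.25 m for a shift and 180 degrees for a turn. A row lasts 1/10 s, in which the tool goes at most 50 mm and 8.59 degrees, less where a joint would pass 70% of its speed; a pose out of reach is approached as far as the arm can. A call with a number of a shift or a turn outside -1 to 1 is refused whole. A call with a gripper value outside its range is refused whole. The fingers move at their own pace and stop on an object; the grip force is fixed at half the most. Time passes only in rows, so rows that repeat a pose let the fingers close. It gives the time, the measured TCP pose, the force, the opening and the grip force at its end, in the units of the state.
- env.observe(): the state, without advancing time (a new reading comes with each control period).
- env.camera(name): name is "scene" or "top" or "wrist"; returns the picture (480x640x3 uint8, red, green, blue); there is no depth.
- env.camera_info(name): a dict with "K" (3x3 intrinsics, pixels), "distortion" ([k1, k2, p1, p2, k3] as OpenCV has them; the pictures are not rectified), "rvec" (rotation vector, rad) and "tvec" (3), from world to camera coordinates, as OpenCV has them. Camera axes: x right, y down, z forward; pixel columns grow to the right and rows downward; lengths in m; the calibration is good to about 2 mm. A picture is of the moment at which its call begins: read the wrist's pose just before it. camera_info takes no time and is no camera call; for the wrist camera it gives the pose at the moment of the call.
- env.finish_job(): hands the job in; it is judged then, once.
The state is a dict: "time": time; "qpos": joint angles; "joint_vel": joint speeds; "joint_torque": joint torques, N m; "position": TCP position; "tool_rot": TCP orientation; "wrist_force": force on the tool from outside, world axes, zero at the start; "torque": the same for the moment, N m; "width": opening from 0.0 (shut) to 1.0 (fully open); "gripper_force": force on a finger pad.
Only numpy, scipy, OpenCV 4.12 (cv2) and the standard library are available. Lean on these libraries where they do the work, as an engineer would, in place of code of your own. Each camera call takes 0.05 s, during which the arm holds its last target. There are 200 camera calls.

TASK

Put the blue gear tray on top of the sand-coloured tray in the rack: lift it level by its white grip bar, keeping the buckles and the clip in it, and feel its four corner lugs gently down into the lower tray's sockets, without forcing it, until it sits fully home. Then turn the keeper by its red pin square across over the tray's rim, and leave everything else where it stands.

Things in the scene. Friction and masses are not known exactly. Their poses are not given: they have to be found in the camera images.
- tray_handle (a point): centre of the white grip bar of the upper tray, a loose blue tray 260 x 170 mm (x by y; 276 x 186 over its rim flange), 400 to 650 g. The bar runs along the tray's x over its middle: 130 long, 18 wide (y), 18 mm high; under it a spine at most 8 mm thick; the rim is 26 mm below this point. z up. Lifted level by the bar it stays level. It may be stacked either way round (turned 180 degrees)
- tray_lugs (a point): middle of the upper tray at the level of its lug ends, 93 mm below the bar's centre. Four white corner lugs, 16 mm square and 12 mm long, are centred 110 mm (x) and 65 mm (y) either side of it; the underside of the tray's floor is 12 mm above it. At the start the tray stands on its lugs on the table
- rack: rack: dark steel base, 300 x 210 mm (x by y), screwed down; origin at the centre of its underside, z up. The sand-coloured lower tray, 260 x 170 mm with lead weights in it, stands in it between four corner angles, square with the rack but with 6 mm of play either way in x and in y; where it stands in that play is not measured and differs each time. It shifts only against some 8 N of friction
- rack_seat (a point): fixed to the rack: the middle of the lower tray's play, level with the tops of its four corner socket blocks, 81 mm above the table. The blocks are 32 mm square, each with a 19 mm square socket 16 mm deep, centred 110 mm (x) and 65 mm (y) either side of the lower tray's own middle. Home, the upper tray's floor lies on the blocks, its bar's centre 81 mm above this point (93 mm if its lugs stand on them)
- keeper_pin (a point): middle of the red thumb pin, 10 mm across and 24 mm tall, that stands up from the tip of the keeper, an aluminium turn-button (56 x 16 x 6 mm) on top of a 14 mm square post at the rack's +y long side. The pin stands 40 mm from the pivot; its foot, the top of the button, is 12 mm below this point
- keeper_pivot (a point): the keeper's upright pivot axis, at the height of the pin's middle: 157 mm above the table, 50 mm towards -x and 115 mm towards +y from the rack's middle; fixed to the rack
- keeper (a joint): keeper's angle (rad): 0 pointing along the rack's +x, beside the trays; grows clockwise seen from above, the pin swinging in towards the trays; 1.57 when square across (along the rack's -y) over the rim of a tray that is home, 3 mm above it; stops at -0.7 and 1.58. Starts at -0.6 to 0. Light friction (1.5 N at the pin), stays where left. A tray not home blocks it
- buckle_a_c (a point): black plastic fin buckle, 60 x 36 x 12 mm, loose in the upper tray; this point is its centre
- buckle_b_c (a point): black plastic fin buckle, 60 x 36 x 12 mm, loose in the upper tray; this point is its centre
- clip_c (a point): red plastic clip, 60 x 12 x 16 mm, loose in the upper tray; this point is its centre
- shampoo: green shampoo bottle, 60 mm across, 170 mm tall, loose on the table; origin at its underside
- sunscreen: orange can, 48 mm across, 130 mm tall, loose on the table; origin at its underside
- mug: steel mug, 78 mm across, 85 mm tall, loose on the table; origin at its underside
- torch: yellow dive torch standing on its lens, 46 mm across, 135 mm tall, loose on the table; origin at its underside
- soap: cream soap bar on a white dish, 95 x 62 x 32 mm, loose on the table; origin at its underside
Things that resemble listed ones, but are neither listed nor needed, are in the scene too. What is shaped like the part that bears buckle_b_c but green or pink is not meant. Leave any green look-alike of the part that bears buckle_a_c alone.

How it is judged:
By the outcome, as a careful person would: the job done as asked, in the order asked, and still so for the second after the job is handed in, with the robot touching nothing.
It also fails if it takes over 72 s, if anything falls off the work surface, if the arm or the gripper's body presses on something with over 40 N, if the wrist force passes 120 N, or if a joint passes its speed limit or range.

## Working session

There is one attempt and no reset: what is moved stays moved. The work goes in short steps, Python scripts to look and compute and a shell command to move; the robot and the scene stay as the last step left them, time stands still between calls to the robot, and variables do not carry over. Pictures are saved under pics/ and viewed, at most 13 in all, crops included, and the job is handed in when it is done.

```bash
ls; mkdir -p pics
python3 - <<'E'
from cell import env
import cv2
o=env.observe();print({k:(v if not hasattr(v,'round') else v) for k,v in o.items()})
for n in("top","scene"):
    cv2.imwrite(f"pics/{n}0.png",env.camera(n)[:,:,::-1]);i=env.camera_info(n);print(n,i)
E
```

```text
pics
{'time': 0.0, 'qpos': array([ 1.45571179e+00,  4.08676959e-02,  8.38145383e-02, -4.71453406e-04,
       -1.61552947e+00, -3.33708064e-01]), 'joint_vel': array([-0.00047403,  0.00045016, -0.00048516, -0.00083545, -0.00175744,
        0.00054013]), 'joint_torque': array([-1.10229673e-04, -3.68201709e+01,  3.47421670e+01,  6.93227649e+00,
       -5.23445313e-03, -1.28400561e-05]), 'position': array([0.26011944, 0.54036393, 0.2552477 ]), 'tool_rot': array([ 3.06105455e+00, -6.98622230e-01, -4.29070718e-04]), 'wrist_force': array([-0.2380035,  1.2743414,  0.16178  ]), 'torque': array([ 0.05691575, -0.01356852,  0.04416965]), 'gripper_force': 0.0, 'width': 1.0012210135547785}
top {'K': array([[543.12842408,   0.        , 324.94019923],
       [  0.        , 543.12842408, 240.78489362],
       [  0.        ,   0.        ,   1.        ]]), 'distortion': array([-0.03173783,  0.        ,  0.        ,  0.        ,  0.        ]), 'rvec': array([ 2.14843966, -2.12398196,  0.20340749]), 'tvec': array([-0.02073849,  0.54940852,  1.38419704])}
scene {'K': array([[444.16970445,   0.        , 324.115944  ],
       [  0.        , 444.16970445, 242.47194788],
       [  0.        ,   0.        ,   1.        ]]), 'distortion': array([0.01071493, 0.        , 0.        , 0.        , 0.        ]), 'rvec': array([ 2.19343017,  1.11482653, -0.43222338]), 'tvec': array([-0.30356686, -0.21927445,  1.34667598])}
```

View pics/top0.png

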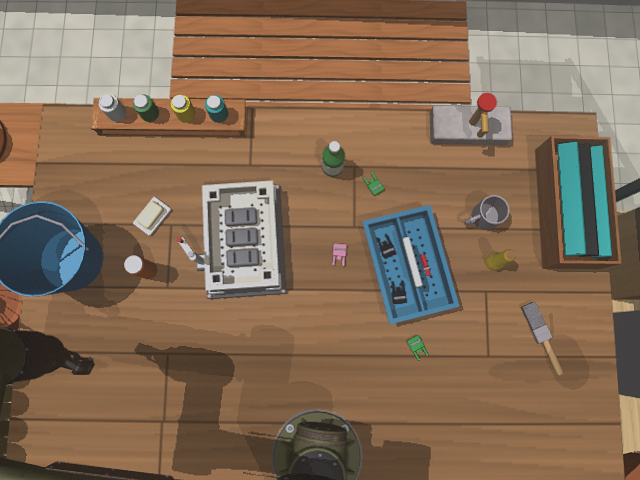

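View pics/scene0.png

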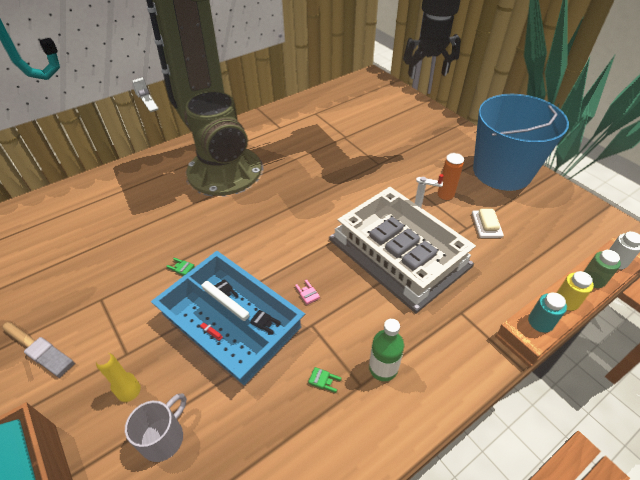

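The top view shows the blue tray centred near (412,262) with its bar running (404,239)–(420,285). The rack is near (243,240), the keeper post near (203,262) and the red pin near (182,240). Next I'll measure these and look through the wrist camera.

```bash
cat > h.py <<'E'
import numpy as np,cv2
from cell import env
from scipy.spatial.transform import Rotation as R
def p2w(i,uv,z):
    n=cv2.undistortPoints(np.array([[uv]],float),i["K"],i["distortion"])[0,0]
    M=cv2.Rodrigues(np.array(i["rvec"]))[0];c=-M.T@i["tvec"];d=M.T@np.array([n[0],n[1],1]);return c+d*(z-c[2])/d[2]
def w2p(i,p): return cv2.projectPoints(np.array([p],float),i["rvec"],i["tvec"],i["K"],i["distortion"])[0][0,0]
def rows(dp,yaw_world):  # world shift + world yaw -> tool units
    T=R.from_rotvec(env.observe()["tool_rot"]);return T.inv().apply(dp)/.25,T.inv().apply([0,0,yaw_world])/np.pi
E
python3 - <<'E'
from h import *
i=env.camera_info("top");im=cv2.imread("pics/top0.png")
for n,uv,z in[("bar0",(404,239),.102),("bar1",(420,285),.102),("tray ctr",(412,262),.102),("post",(203,262),.145),("pin",(182,240),.157),
 ("sockTL",(211,195),.081),("TR",(268,191),.081),("BL",(215,284),.081),("BR",(270,281),.081)]: print(n,p2w(i,uv,z).round(4))
a=cv2.resize(im[170:330,170:300],None,fx=4,fy=4,interpolation=2)[:600]
cv2.imwrite("pics/crop.png",a)
print(env.camera_info("wrist"));cv2.imwrite("pics/w0.png",env.camera("wrist")[:,:,::-1])
g=im[225:300,390:435].min(2)>190
n,l,s,c=cv2.connectedComponentsWithStats(g.astype(np.uint8));print(s,c+[390,225])
k=1+s[1:,4].argmax();ys,xs=np.where(l==k);w=np.array([p2w(i,(x+390,y+225),.102)[:2] for x,y in zip(xs,ys)],np.float32);print(cv2.minAreaRect(w))
E
```

```text
bar0 [ 0.5473 -0.215   0.102 ]
bar1 [ 0.4304 -0.2536  0.102 ]
tray ctr [ 0.4885 -0.2344  0.102 ]
post [0.4762 0.2834 0.145 ]
pin [0.5278 0.3345 0.157 ]
sockTL [0.6614 0.2848 0.081 ]
TR [0.6742 0.1363 0.081 ]
BL [0.4289 0.2638 0.081 ]
BR [0.4383 0.1245 0.081 ]
{'K': array([[345.0901178 ,   0.        , 325.222239  ],
       [  0.        , 345.0901178 , 246.12472264],
       [  0.        ,   0.        ,   1.        ]]), 'distortion': array([0.0056556, 0.       , 0.       , 0.       , 0.       ]), 'rvec': array([-1.56688485,  2.49121914,  0.40125464]), 'tvec': array([ 0.5987592 , -0.04098842,  0.38004718])}
[[   0    0   45   75 3128]
 [  14   13   17   48  247]] [[411.98913043 262.03324808]
 [412.13765182 261.57894737]]
((0.4902459681034088, -0.23465244472026825), (0.12411259859800339, 0.01290498860180378), 14.504110336303711)
```

View pics/w0.png

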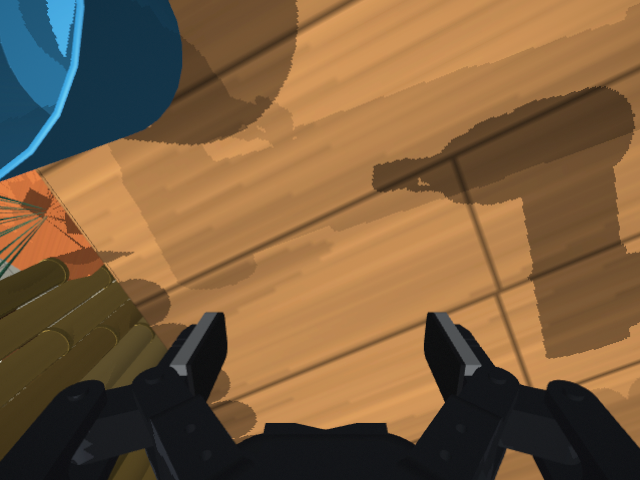

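View pics/crop.png

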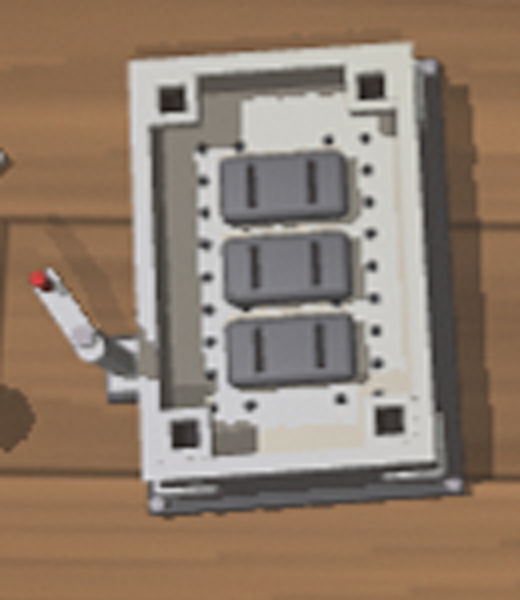

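Run:
```python
from h import *
i=env.camera_info("top")
S=np.array([p2w(i,((u+.5)/4-.5+170,(v+.5)/4-.5+170),.081)[:2] for u,v in[(173,98),(371,86),(184,433),(388,419)]])
print(S.round(4),S.mean(0));a=S[0]-S[2];b=S[1]-S[3];print(np.linalg.norm(a),np.linalg.norm(b),np.linalg.norm(S[0]-S[1]),np.degrees([np.arctan2(*a[::-1]),np.arctan2(*b[::-1])]))
w=env.camera_info("wrist");o=env.observe();M=cv2.Rodrigues(w["rvec"])[0];c=-M.T@w["tvec"]
T=R.from_rotvec(o["tool_rot"]);print("cam in tool",T.inv().apply(c-o["position"]).round(4),(T.inv().as_matrix()@M.T).round(3), T.as_matrix().round(3))
pin=p2w(i,((41+.5)/4+169.5,(281+.5)/4+169.5),.169);piv=p2w(i,((90)/4+169.5,(343)/4+169.5),.145);print(pin,piv)
# target: tool x at 4deg; camera centred on rack at TCP z .40
yaw=np.radians(4);cx=T.inv().apply(c-o["position"])[0]
t=np.array([*S.mean(0),.36])-np.array([np.cos(yaw),np.sin(yaw),0])*(cx+.05)
print(t,rows(t-o["position"],yaw-np.radians(-25.7)))
```

```text
[[0.6639 0.28  ]
 [0.6737 0.151 ]
 [0.4445 0.2629]
 [0.4551 0.1336]] [0.55929119 0.20688113]
0.21999296774829064 0.21928500850609858 0.12935507426165374 [4.46161496 4.55942701]
cam in tool [ 0.0802  0.0005 -0.1173] [[ 0.001 -0.949 -0.315]
 [ 1.     0.001  0.   ]
 [ 0.    -0.315  0.949]] [[ 0.901 -0.434 -0.   ]
 [-0.434 -0.901 -0.001]
 [ 0.     0.001 -1.   ]]
[0.525977   0.33661343 0.169     ] [0.49246891 0.31103277 0.145     ]
[0.42943299 0.19780056 0.36      ] (array([ 1.20461989,  0.9415494 , -0.4165752 ]), array([ 2.50020332e-05,  2.27455839e-04, -1.64999841e-01]))
```

```bash
python3 -m crank '[0.3,0.15,-0.18,0,0,-0.04,1, 0.6,0.3,-0.18,0,0,-0.08,1, 0.9,0.45,-0.18,0,0,-0.12,1, 1,0.513,-0.18,0,0,-0.168,1, 1,0.513,-0.18,0,0,-0.168,1, 1,0.513,-0.18,0,0,-0.168,1, 1,0.513,-0.18,0,0,-0.168,1]'
python3 - <<'E'
from h import *
o=env.observe();y=np.radians(4.5);t=np.array([.5593,.2069,.30])-.045*np.array([np.cos(y),np.sin(y),0])
T=R.from_rotvec(o["tool_rot"]).as_matrix();print(np.degrees(np.arctan2(T[1,0],T[0,0])),o["position"],rows(t-o["position"],y-np.arctan2(T[1,0],T[0,0])))
E
```

```text
time: 0.85
position: [0.4321, 0.3132, 0.3021]
tool_rot: [-3.139, -0.116, -0.002]
wrist_force: [-0.3, -0.2, 0.1]
width: 0.998
gripper_force: 0.0
4.24527530917431 [0.43207108 0.31315431 0.30213822] (array([0.29604784, 0.46232492, 0.00889916]), array([ 1.76061331e-06, -6.75488285e-08, -1.41513607e-03]))
```

```bash
python3 -m crank '[0.15,0.23,0.009,0,0,0,1, 0.296,0.462,0.009,0,0,-0.0014,1, 0.296,0.462,0.009,0,0,-0.0014,1, 0.296,0.462,0.009,0,0,-0.0014,1, 0.296,0.462,0.009,0,0,-0.0014,1]'
python3 - <<'E'
from h import *
import pickle
i=env.camera_info("wrist");im=env.camera("wrist")[:,:,::-1];cv2.imwrite("pics/w1.png",im);pickle.dump(i,open("w1.pkl","wb"));print(env.observe()["position"])
E
```

```text
time: 1.35
position: [0.5129, 0.207, 0.2984]
tool_rot: [3.139, 0.129, -0.002]
wrist_force: [-0.0, 0.2, 1.2]
width: 0.999
gripper_force: 0.0
[0.5125681  0.20767059 0.29859663]
```

View pics/w1.png

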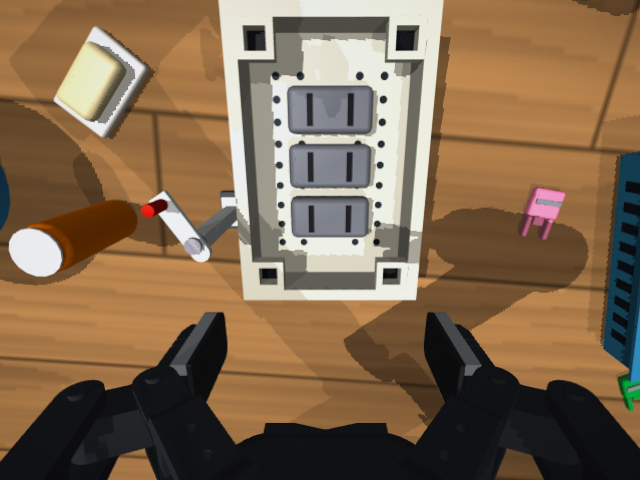

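The wrist view shows the four sockets near (255,39), (405,38), (268,273) and (391,273). The keeper pivot is near (193,244) and the pin near (152,210).

Run:
```python
from h import *
import pickle
i=pickle.load(open("w1.pkl","rb"));im=cv2.imread("pics/w1.png");g=im.max(2)
for th in(60,110,150):
  S=[]
  for u,v in[(255,39),(405,38),(268,273),(391,273)]:
    n,l,s,c=cv2.connectedComponentsWithStats((g[v-18:v+19,u-18:u+19]<th).astype(np.uint8));k=l[18,18]
    x0,y0,w,h,a=s[k];x0+=u-18;y0+=v-18
    C=np.array([p2w(i,q,.081)[:2] for q in[(x0-.5,y0-.5),(x0+w-.5,y0-.5),(x0-.5,y0+h-.5),(x0+w-.5,y0+h-.5)]])
    S.append(C.mean(0));print(th,w,h,a,np.linalg.norm(C[0]-C[1]).round(4),np.linalg.norm(C[0]-C[2]).round(4),S[-1].round(4))
  S=np.array(S);a=S[0]-S[2];b=S[1]-S[3];d=S[0]-S[1]
  print(S.mean(0),np.linalg.norm([a,b,d],axis=1),np.degrees([np.arctan2(a[1],a[0]),np.arctan2(b[1],b[0]),np.arctan2(-d[0],d[1])]))
print(p2w(i,(193,246),.148)[:2],p2w(i,(150,211),.169)[:2],p2w(i,(163,205),.145)[:2])
```

```text
60 19 20 365 0.016 0.0149 [0.6613 0.2791]
60 19 20 350 0.016 0.0149 [0.6719 0.1519]
60 16 10 147 0.0167 0.0114 [0.4466 0.261 ]
60 15 10 138 0.0157 0.0114 [0.4572 0.1339]
[0.5592588  0.20648957] [0.21550351 0.21551634 0.12760688] [4.80617017 4.78910173 4.75319624]
110 23 25 515 0.0193 0.0186 [0.6624 0.28  ]
110 23 25 518 0.0193 0.0186 [0.6731 0.1504]
110 18 15 259 0.0188 0.0172 [0.4436 0.262 ]
110 17 16 247 0.0177 0.0183 [0.4549 0.1325]
[0.55851728 0.20622038] [0.2194664  0.21891671 0.13000209] [4.69475005 4.67628969 4.75273375]
150 23 26 569 0.0193 0.0194 [0.6627 0.28  ]
150 23 26 569 0.0193 0.0193 [0.6735 0.1505]
150 19 17 300 0.0198 0.0194 [0.4437 0.2615]
150 18 16 275 0.0188 0.0183 [0.455 0.132]
[0.55871564 0.20597416] [0.21984827 0.21928023 0.12994996] [4.82539194 4.82105097 4.75274241]
[0.49514159 0.31369883] [0.52723067 0.33593996] [0.52661475 0.33721493]
```

```bash
python3 -m crank '[-0.05,0.2,0,0,0,0,1, -0.1,0.4,0.05,0,0,-0.02,1, -0.15,0.6,0.1,0,0,-0.04,1, -0.2,0.8,0.15,0,0,-0.06,1, -0.25,1,0.2,0,0,-0.075,1, -0.25,1,0.2,0,0,-0.075,1]'
python3 - <<'E'
from h import *
o=env.observe();y=np.radians(18);t=np.array([.49,-.2347,.25])-.03*np.array([np.cos(y),np.sin(y),0])
T=R.from_rotvec(o["tool_rot"]).as_matrix();print(o["position"],rows(t-o["position"],y-np.arctan2(T[1,0],T[0,0])))
E
```

```text
time: 2.0
position: [0.47, -0.049, 0.2482]
tool_rot: [3.102, 0.499, -0.001]
wrist_force: [-0.1, -0.1, 0.5]
width: 1.006
gripper_force: 0.0
[ 0.47000336 -0.04895693  0.24824925] (array([-0.27731822,  0.72989538, -0.00683236]), array([1.18083589e-06, 6.22555170e-08, 1.65293823e-03]))
```

```bash
python3 -m crank '[-0.07,0.19,0,0,0,0,1, -0.14,0.38,0,0,0,0,1, -0.21,0.56,0,0,0,0,1, -0.277,0.73,0,0,0,0,1, -0.277,0.73,0,0,0,0,1, -0.277,0.73,0,0,0,0,1]'
python3 - <<'E'
from h import *
import pickle
i=env.camera_info("wrist");im=env.camera("wrist")[:,:,::-1];cv2.imwrite("pics/w2.png",im);pickle.dump(i,open("w2.pkl","wb"));print(env.observe()["position"])
E
```

```text
time: 2.6
position: [0.463, -0.2418, 0.2487]
tool_rot: [-3.102, -0.498, 0.001]
wrist_force: [-0.5, 1.2, 0.6]
width: 1.0
gripper_force: 0.0
[ 0.46324517 -0.24110845  0.2489509 ]
```

View pics/w2.png

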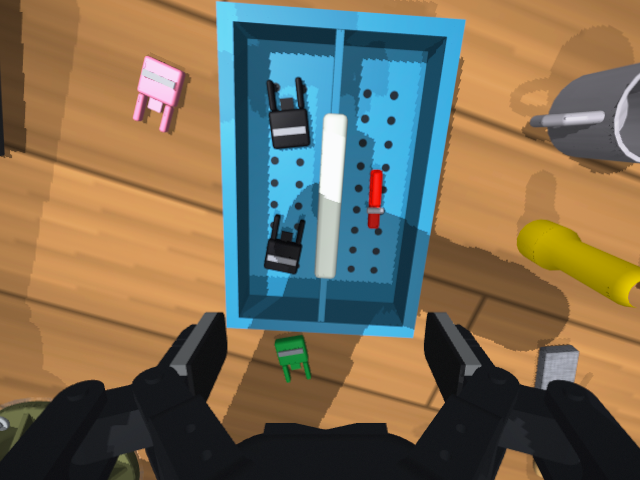

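The wrist view shows the bar from (335,114) to (326,277), with rim corners at (218,2), (465,20), (412,338) and (228,328). The buckles and the red clip are in the tray.

Run:
```python
from h import *
import pickle
i=pickle.load(open("w2.pkl","rb"));im=cv2.imread("pics/w2.png").astype(int)
sub=im[100:300,300:360];g=((sub.max(2)-sub.min(2)<60)&(sub.min(2)>120)).astype(np.uint8)
n,l,s,c=cv2.connectedComponentsWithStats(g);k=1+s[1:,4].argmax();print(s[k])
ys,xs=np.where(l==k);W=np.array([p2w(i,(x+300,y+100),.102)[:2] for x,y in zip(xs,ys)],np.float32)
r=cv2.minAreaRect(W);print(r,W.mean(0));u=np.linalg.svd(W-W.mean(0),full_matrices=False)[2][0];print("yaw",np.degrees(np.arctan2(u[1],u[0]))%180)
C=np.array([p2w(i,q,.067)[:2] for q in[(218,2),(465,20),(228,328),(412,338)]]);print(C.round(4),C.mean(0))
a,b,d=C[0]-C[2],C[1]-C[3],C[0]-C[1];print(np.linalg.norm([a,b,d,C[2]-C[3]],axis=1),np.degrees([np.arctan2(a[1],a[0]),np.arctan2(b[1],b[0]),np.arctan2(-d[0],d[1])]))
```

```text
[  15   13   32  166 3643]
((0.49107223749160767, -0.2357136309146881), (0.12791866064071655, 0.01754412241280079), 14.743449211120605) [ 0.49629804 -0.23444866]
yaw 14.819611
[[ 0.6    -0.1131]
 [ 0.6466 -0.291 ]
 [ 0.3333 -0.1831]
 [ 0.3799 -0.3606]] [ 0.48995259 -0.23697713]
[0.2757054  0.27561436 0.18392562 0.18350929] [14.70275159 14.6161982  14.70061751]
```

Run:
```python
from h import *
o=env.observe();y=np.radians(14.7);t=np.array([.4905,-.236,.099])
T=R.from_rotvec(o["tool_rot"]).as_matrix();print(o["position"],rows(t-o["position"],y-np.arctan2(T[1,0],T[0,0])))
```

```text
[ 0.46324517 -0.24110845  0.2489509 ] (array([0.10992588, 0.01504431, 0.59979753]), array([3.08918495e-07, 5.88742913e-06, 2.01095171e-02]))
```

```bash
python3 -m crank '[0.11,0.015,0.1,0,0,0.02,0.5, 0.11,0.015,0.25,0,0,0.02,0.5, 0.11,0.015,0.4,0,0,0.02,0.5, 0.11,0.015,0.5,0,0,0.02,0.5, 0.11,0.015,0.6,0,0,0.02,0.5, 0.11,0.015,0.6,0,0,0.02,0.5, 0.11,0.015,0.6,0,0,0.02,0.5, 0.11,0.015,0.6,0,0,0.02,0.5]'
python3 - <<'E'
from h import *
o=env.observe();y=np.radians(14.7);t=np.array([.4905,-.236,.099])
T=R.from_rotvec(o["tool_rot"]).as_matrix();print(o["position"],rows(t-o["position"],y-np.arctan2(T[1,0],T[0,0])))
E
```

```text
time: 3.45
position: [0.4914, -0.2366, 0.1014]
tool_rot: [3.114, 0.403, 0.005]
wrist_force: [0.2, 0.5, 0.1]
width: 0.5
gripper_force: 0.0
[ 0.49137808 -0.23655356  0.10135713] (array([-0.0028573 , -0.00305367,  0.00941526]), array([-9.82605189e-07, -6.75165376e-07,  3.65645728e-04]))
```

```bash
python3 -m crank '[0,0,0,0,0,0,0.5, 0,0,0,0,0,0,0.3, 0,0,0,0,0,0,0, 0,0,0,0,0,0,0, 0,0,0,0,0,0,0, 0,0,0,0,0,0,0, 0,0,0,0,0,0,0, 0,0,0,0,0,0,0]'
```

```text
time: 4.25
position: [0.4905, -0.2371, 0.1]
tool_rot: [3.115, 0.401, 0.002]
wrist_force: [-0.8, 1.7, 5.0]
width: 0.198
gripper_force: 60.1
```

```bash
python3 -m crank '[0,0,-0.01,0,0,0,0, 0,0,-0.03,0,0,0,0, 0,0,-0.07,0,0,0,0, 0,0,-0.13,0,0,0,0, 0,0,-0.2,0,0,0,0, 0,0,-0.28,0,0,0,0, 0,0,-0.36,0,0,0,0, 0,0,-0.44,0,0,0,0, 0,0,-0.52,0,0,0,0, 0,0,-0.6,0,0,0,0, 0,0,-0.67,0,0,0,0, 0,0,-0.73,0,0,0,0, 0,0,-0.77,0,0,0,0, 0,0,-0.79,0,0,0,0, 0,0,-0.8,0,0,0,0, 0,0,-0.8,0,0,0,0, 0,0,-0.8,0,0,0,0]'
python3 - <<'E'
from h import *
import pickle
i=env.camera_info("wrist");im=env.camera("wrist")[:,:,::-1];cv2.imwrite("pics/w3.png",im);pickle.dump(i,open("w3.pkl","wb"))
o=env.observe();y=np.radians(4.7);t=np.array([.559,.2064,.30])
T=R.from_rotvec(o["tool_rot"]).as_matrix();print(o["position"],rows(t-o["position"],y-np.arctan2(T[1,0],T[0,0])),T[:,2])
E
```

```text
time: 5.95
position: [0.4899, -0.2369, 0.2983]
tool_rot: [-3.115, -0.401, 0.002]
wrist_force: [-0.9, 1.6, -6.0]
width: 0.199
gripper_force: 58.8
[ 0.48993688 -0.23694763  0.29825989] (array([ 0.7166076 , -1.64551042, -0.00684644]), array([6.43462311e-05, 3.18634121e-05, 5.54382922e-02])) [-1.26844136e-03  2.61876595e-04 -9.99999161e-01]
```

View pics/w3.png

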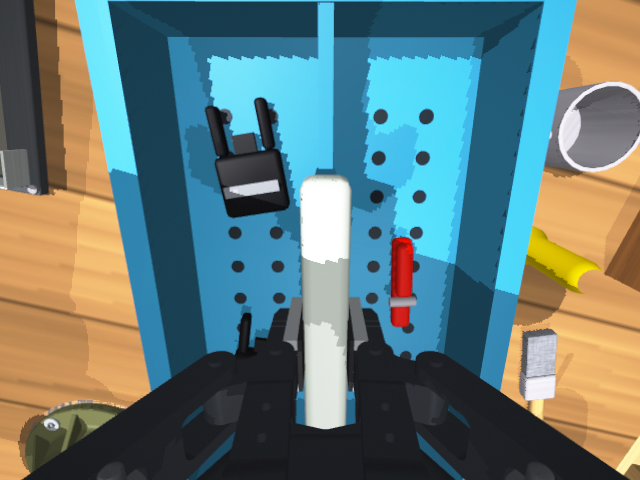

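The tray is up and level, and all three items are still in it. The bar's far end is at (325,176).

Run:
```python
from h import *
import pickle
i=pickle.load(open("w3.pkl","rb"));o=env.observe();T=R.from_rotvec(o["tool_rot"])
for q,z in[((325.5,176),.300),((302.5,230),.300),((348.5,230),.300),((305.5,350),.300),((346.5,350),.300),((302,200),.300),((350,200),.3)]:
    print(q,T.inv().apply(p2w(i,q,z)-o["position"]).round(4))
```

```text
(325.5, 176) [ 0.0661 -0.0001 -0.0018]
(302.5, 230) [ 0.0476 -0.008  -0.0018]
(348.5, 230) [ 0.0476  0.008  -0.0018]
(305.5, 350) [-0.0012 -0.0078 -0.0017]
(346.5, 350) [-0.0012  0.0083 -0.0017]
(302, 200) [ 0.0581 -0.008  -0.0018]
(350, 200) [ 0.0581  0.0082 -0.0018]
```

```bash
python3 -m crank '[0.005,-0.01,0,0,0,0,0, 0.013,-0.03,0,0,0,0,0, 0.03,-0.07,0,0,0,0,0, 0.056,-0.13,0,0,0,0,0, 0.09,-0.2,0,0,0,0.005,0, 0.12,-0.28,0,0,0,0.01,0, 0.16,-0.36,0,0,0,0.015,0, 0.19,-0.44,0,0,0,0.02,0, 0.22,-0.52,0,0,0,0.025,0, 0.26,-0.6,0,0,0,0.03,0, 0.29,-0.68,0,0,0,0.035,0, 0.33,-0.76,0,0,0,0.04,0, 0.36,-0.83,0,0,0,0.045,0, 0.39,-0.9,0,0,0,0.05,0, 0.41,-0.95,0,0,0,0.053,0, 0.425,-0.98,0,0,0,0.055,0, 0.432,-0.995,0,0,0,0.055,0, 0.435,-1,0,0,0,0.055,0, 0.435,-1,0,0,0,0.055,0]'
python3 - <<'E'
from h import *
o=env.observe();y=np.radians(4.7);t=np.array([.558,.2063,.30])
T=R.from_rotvec(o["tool_rot"]).as_matrix();print(o["position"],rows(t-o["position"],y-np.arctan2(T[1,0],T[0,0])),T[:,2])
E
```

```text
time: 7.9
position: [0.5319, 0.0322, 0.2991]
tool_rot: [3.139, 0.131, -0.0]
wrist_force: [0.1, -0.1, -6.7]
width: 0.196
gripper_force: 58.9
[0.53191222 0.03216441 0.29911277] (array([ 0.16195804, -0.6854404 , -0.00375405]), array([ 1.89809482e-08, -1.18390268e-07,  4.10608061e-04])) [-2.20701464e-05 -2.91176023e-04 -9.99999957e-01]
```

```bash
python3 -m crank '[0.004,-0.015,0,0,0,0,0, 0.012,-0.05,0,0,0,0,0, 0.026,-0.11,0,0,0,0,0, 0.043,-0.18,0,0,0,0,0, 0.06,-0.26,0,0,0,0,0, 0.08,-0.34,0,0,0,0,0, 0.1,-0.42,0,0,0,0,0, 0.12,-0.5,0,0,0,0,0, 0.135,-0.57,0,0,0,0,0, 0.15,-0.63,0,0,0,0,0, 0.158,-0.67,0,0,0,0,0, 0.162,-0.685,0,0,0,0,0, 0.162,-0.685,0.05,0,0,0,0, 0.162,-0.685,0.12,0,0,0,0, 0.162,-0.685,0.2,0,0,0,0, 0.162,-0.685,0.28,0,0,0,0, 0.162,-0.685,0.34,0,0,0,0, 0.162,-0.685,0.38,0,0,0,0, 0.162,-0.685,0.4,0,0,0,0, 0.162,-0.685,0.4,0,0,0,0]'
python3 - <<'E'
from h import *
import pickle
i=env.camera_info("wrist");im=env.camera("wrist")[:,:,::-1];cv2.imwrite("pics/w4.png",im);pickle.dump(i,open("w4.pkl","wb"))
o=env.observe();y=np.radians(4.7);t=np.array([.558,.2063,.181])
T=R.from_rotvec(o["tool_rot"]).as_matrix();print(o["position"],rows(t-o["position"],y-np.arctan2(T[1,0],T[0,0])),T[:,2],o["wrist_force"])
E
```

```text
time: 9.9
position: [0.558, 0.2061, 0.1987]
tool_rot: [3.138, 0.131, -0.001]
wrist_force: [-0.2, 0.0, -5.9]
width: 0.199
gripper_force: 58.9
[0.55824886 0.20630122 0.19956498] (array([-1.04611239e-03, -8.39488710e-05,  7.42591654e-02]), array([-3.00154601e-07, -3.32596430e-08,  4.14962590e-04])) [ 7.27490535e-04 -1.96645466e-05 -9.99999735e-01] [-0.27917056 -0.55461796 -5.74289613]
```

```bash
python3 -m crank '[0,0,0.02,0,0,0,0, 0,0,0.04,0,0,0,0, 0,0,0.055,0,0,0,0, 0,0,0.065,0,0,0,0, 0,0,0.072,0,0,0,0, 0,0,0.076,0,0,0,0, 0,0,0.08,0,0,0,0, 0,0,0.08,0,0,0,0, 0,0,0.08,0,0,0,0]'; python3 -m crank '[0,0,0.004,0,0,0,0, 0,0,0.008,0,0,0,0, 0,0,0.008,0,0,0,0, 0,0,0.008,0,0,0,0]'
```

```text
time: 10.85
position: [0.5581, 0.2064, 0.1792]
tool_rot: [3.139, 0.131, 0.0]
wrist_force: [0.1, 1.3, -6.5]
width: 0.201
gripper_force: 59.0
time: 11.25
position: [0.558, 0.2064, 0.177]
tool_rot: [3.139, 0.131, -0.0]
wrist_force: [-0.0, 0.2, -7.1]
width: 0.197
gripper_force: 59.0
```

```bash
for k in 1 2; do python3 -m crank '[0,0,0.004,0,0,0,0, 0,0,0.008,0,0,0,0, 0,0,0.008,0,0,0,0, 0,0,0.008,0,0,0,0]' | grep -E 'pos|wrist'; done
```

```text
position: [0.558, 0.2064, 0.1749]
wrist_force: [-0.6, -0.6, -6.7]
position: [0.558, 0.2064, 0.173]
wrist_force: [-0.0, -0.7, -7.0]
```

In the sockets, with no side force. I'll continue down to the home level, about 0.169.

```bash
python3 -m crank '[0,0,0.004,0,0,0,0, 0,0,0.008,0,0,0,0, 0,0,0.008,0,0,0,0, 0,0,0.008,0,0,0,0]' | grep -E 'pos|wrist';python3 -m crank '[0,0,0.004,0,0,0,0, 0,0,0.004,0,0,0,0, 0,0,0.004,0,0,0,0]' | grep -E 'pos|wrist'; python3 -m crank '[0,0,0.004,0,0,0,0, 0,0,0.004,0,0,0,0, 0,0,0.004,0,0,0,0]' | grep -E 'pos|wrist'
```

```text
position: [0.558, 0.2064, 0.171]
wrist_force: [-0.1, 0.1, -5.9]
position: [0.558, 0.2063, 0.17]
wrist_force: [0.1, 0.3, -6.1]
position: [0.5581, 0.2064, 0.1691]
wrist_force: [0.2, -0.1, -5.6]
```

```bash
python3 -m crank '[0,0,0.004,0,0,0,0, 0,0,0.004,0,0,0,0, 0,0,0.004,0,0,0,0]' | grep -E 'pos|wrist'; python3 -m crank '[0,0,0.004,0,0,0,0, 0,0,0.004,0,0,0,0, 0,0,0.004,0,0,0,0]' | grep -E 'pos|wrist'
```

```text
position: [0.5582, 0.2064, 0.169]
wrist_force: [-3.8, -0.4, -0.0]
position: [0.5582, 0.2064, 0.169]
wrist_force: [-4.9, -0.0, 4.5]
```

Firm contact at exactly home height (0.169). Releasing and going up.

```bash
python3 -m crank '[0,0,-0.004,0,0,0,0, 0,0,-0.004,0,0,0,0, 0,0,-0.004,0,0,0,0.25, 0,0,-0.004,0,0,0,0.4, 0,0,-0.004,0,0,0,0.5, 0,0,-0.004,0,0,0,0.5, 0,0,-0.04,0,0,0,0.5, 0,0,-0.12,0,0,0,0.5, 0,0,-0.24,0,0,0,0.5, 0,0,-0.36,0,0,0,0.5, -0.1,0,-0.5,0,0,0,0.5, -0.2,0,-0.54,0,0,0,0.5, -0.2,0,-0.54,0,0,0,0.5, -0.2,0,-0.54,0,0,0,0.5, -0.2,0,-0.54,0,0,0,0.5]'
python3 - <<'E'
from h import *
import pickle
i=env.camera_info("wrist");im=env.camera("wrist")[:,:,::-1];cv2.imwrite("pics/w5.png",im);pickle.dump(i,open("w5.pkl","wb"))
E
```

```text
time: 15.15
position: [0.5083, 0.2023, 0.3012]
tool_rot: [3.138, 0.131, -0.002]
wrist_force: [0.5, 0.0, -0.5]
width: 0.499
gripper_force: 0.0
```

View pics/w5.png

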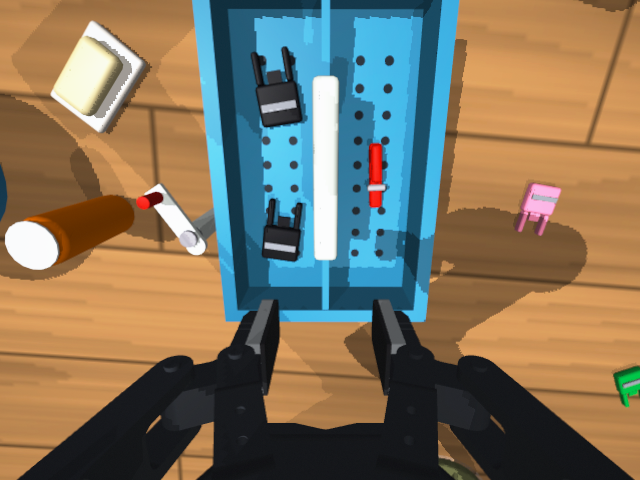

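The tray sits in the rack with both buckles and the clip still in it. The keeper pivot is near (189,238), with the pin's top near (145,203) and its foot near (160,196). Now I'll measure the keeper.

```bash
python3 - <<'E'
from h import *
import pickle
from scipy.optimize import least_squares
i=pickle.load(open("w5.pkl","rb"));i1=pickle.load(open("w1.pkl","rb"));im=cv2.imread("pics/w5.png").astype(int)
for n,j in(("w5",i),("w1",i1)):
  im=cv2.imread(f"pics/{n}.png").astype(int);s=im[185:225,130:180]
  ys,xs=np.where((s[:,:,2]>110)&(s[:,:,1]<70)&(s[:,:,0]<70));m=(xs.mean()+130,ys.mean()+185)
  pc=p2w(j,m,.157);print(n,m,pc.round(4),xs.min()+130,xs.max()+130)
  piv=p2w(j,(189.5,238) if n=="w5" else (193,245.5),.148);d=pc-piv;print(piv.round(4),np.hypot(*d[:2]),np.degrees(np.arctan2(d[1],d[0])))
o=env.observe();print(o["position"],o["qpos"].round(3))
E
python3 - <<'E'
import cv2
im=cv2.imread("pics/w5.png")[170:270,90:230];cv2.imwrite("pics/c5.png",cv2.resize(im,None,fx=5,fy=5,interpolation=2))
E
```

```text
w5 (np.float64(143.20945945945945), np.float64(202.6216216216216)) [0.5247 0.3431 0.157 ] 133 158
[0.4961 0.3125 0.148 ] 0.041895023978214097 46.97674103980732
w1 (np.float64(147.15286624203821), np.float64(210.80891719745222)) [0.524 0.344 0.157] 140 154
[0.4956 0.3137 0.148 ] 0.041595677030489324 46.87170467343051
[0.50840828 0.20218138 0.30089117] [ 0.746 -0.089  0.039 -0.    -1.701  0.908]
```

View pics/c5.png

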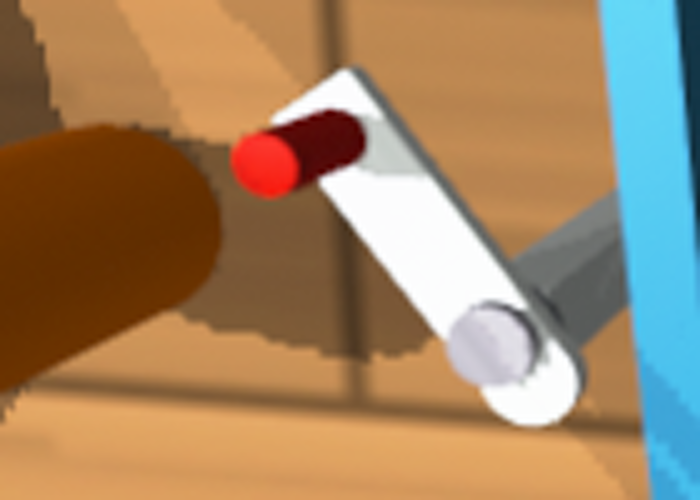

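The crop shows the pin's top at full-frame (142.6,202.2), its foot near (158.6,196.6) and the pivot screw head near (186.4,238.6).

Run:
```python
from h import *
import pickle
i=pickle.load(open("w5.pkl","rb"))
top=p2w(i,(142.6,202.2),.169);foot=p2w(i,(158.6,196.6),.145);print(top,foot)
for z in(.148,.15,.152):print(z,p2w(i,(186.4,238.6),z))
pin=(top+foot)[:2]/2;piv=p2w(i,(186.4,238.6),.150)[:2];d=pin-piv;r=np.hypot(*d);a=np.degrees(np.arctan2(d[1],d[0]));print(pin,piv,r,a)
can=p2w(i,(33,245),.13);print("can",can)
o=env.observe();y0=np.radians(35);t=np.array([*pin,.20]);print(rows(t-o["position"],y0-np.radians(4.7)))
```

```text
[0.52786427 0.33736974 0.169     ] [0.52768575 0.33670805 0.145     ]
0.148 [0.49535358 0.31502848 0.148     ]
0.15 [0.49604056 0.31424403 0.15      ]
0.152 [0.49672755 0.31345958 0.152     ]
[0.52777501 0.3370389 ] [0.49604056 0.31424403] 0.03907276465520991 35.68970855615144
can [0.47196531 0.45582473 0.13      ]
(array([ 0.12270085, -0.5315992 ,  0.40273711]), array([-0.00029675,  0.00019384, -0.16833296]))
```

```bash
python3 -m crank '[0.03,-0.13,0.1,0,0,-0.04,0.3, 0.06,-0.26,0.2,0,0,-0.08,0.3, 0.09,-0.4,0.3,0,0,-0.12,0.3, 0.12,-0.53,0.36,0,0,-0.15,0.3, 0.122,-0.532,0.36,0,0,-0.169,0.3, 0.122,-0.532,0.36,0,0,-0.169,0.3, 0.122,-0.532,0.36,0,0,-0.169,0.3, 0.122,-0.532,0.36,0,0,-0.169,0.3]'
python3 - <<'E'
from h import *
o=env.observe();T=R.from_rotvec(o["tool_rot"]).as_matrix();print(rows(np.array([.5277,.337,.174])-o["position"],np.radians(35.5)-np.arctan2(T[1,0],T[0,0])))
E
```

```text
time: 16.0
position: [0.5279, 0.3368, 0.2126]
tool_rot: [-2.995, -0.947, -0.001]
wrist_force: [-0.6, -0.3, 0.7]
width: 0.299
gripper_force: 0.0
(array([-0.00031773, -0.00125249,  0.15429323]), array([ 1.69391618e-06,  1.63103016e-07, -2.33267018e-03]))
```

```bash
python3 -m crank '[0,0,0.04,0,0,0,0.3, 0,0,0.08,0,0,0,0.3, 0,0,0.12,0,0,0,0.3, 0,0,0.145,0,0,0,0.3, 0,0,0.154,0,0,0,0.3, 0,0,0.154,0,0,0,0.3, 0,0,0.154,0,0,0,0.3]' && python3 -m crank '[0,0,0,0,0,0,0.25, -0.001,0.017,0,0,0,0.033,0.25, -0.0035,0.033,0,0,0,0.067,0.25, -0.008,0.049,0,0,0,0.1,0.25, -0.014,0.065,0,0,0,0.133,0.25, -0.021,0.08,0,0,0,0.167,0.25, -0.031,0.094,0,0,0,0.2,0.25, -0.041,0.107,0,0,0,0.233,0.25, -0.053,0.119,0,0,0,0.267,0.25, -0.066,0.129,0,0,0,0.3,0.25, -0.08,0.139,0,0,0,0.333,0.25, -0.08,0.139,0,0,0,0.333,0.25, -0.08,0.139,0,0,0,0.333,0.25]'
```

```text
time: 16.7
position: [0.5277, 0.3374, 0.174]
tool_rot: [-2.995, -0.95, -0.001]
wrist_force: [0.0, -0.4, 0.2]
width: 0.3
gripper_force: 0.0
time: 18.0
position: [0.5313, 0.2974, 0.174]
tool_rot: [-3.069, 0.669, -0.001]
wrist_force: [0.3, -0.5, 0.4]
width: 0.249
gripper_force: 0.0
```

```bash
python3 -m crank '[-0.001,0.017,0,0,0,0.033,0.25, -0.0035,0.033,0,0,0,0.067,0.25, -0.008,0.049,0,0,0,0.1,0.25, -0.014,0.065,0,0,0,0.133,0.25, -0.021,0.08,0,0,0,0.167,0.25, -0.031,0.094,0,0,0,0.2,0.25, -0.041,0.107,0,0,0,0.233,0.25, -0.053,0.119,0,0,0,0.267,0.25, -0.066,0.129,0,0,0,0.3,0.25, -0.08,0.139,0,0,0,0.333,0.25, -0.08,0.139,0,0,0,0.333,0.25, -0.08,0.139,0,0,0,0.333,0.25]'
python3 - <<'E'
from h import *
im=env.camera("scene")[:,:,::-1];im2=env.camera("wrist")[:,:,::-1]
a=cv2.resize(im[130:250,360:480],(400,400),interpolation=2);b=cv2.resize(im2[200:440,200:440],(400,400));cv2.imwrite("pics/k.png",np.hstack([a,b]))
E
```

```text
time: 19.2
position: [0.4985, 0.2742, 0.1736]
tool_rot: [2.326, -2.111, 0.0]
wrist_force: [-0.3, 0.5, -0.6]
width: 0.251
gripper_force: 0.0
```

View pics/k.png

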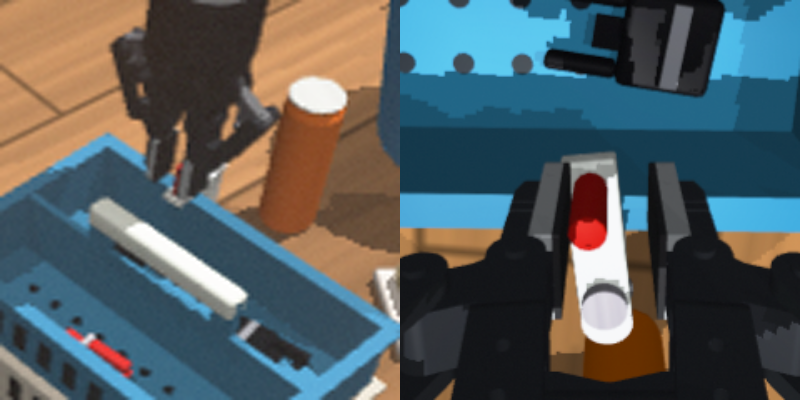

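The keeper swung in over the rim, with the pin against the trailing pad. It still lags by about 5 mm, so I'll ease it up to the stop.

```bash
python3 -m crank '[0,0.008,0,0,0,0,0.25, 0,0.014,0,0,0,0,0.25, 0,0.018,0,0,0,0,0.25, 0,0.018,0,0,0,0,0.25, 0,0.018,0,0,0,0,0.25]'|grep -E 'pos|wrist'; for k in 1 2; do python3 -m crank '[0,0.002,0,0,0,0,0.25, 0,0.003,0,0,0,0,0.25, 0,0.003,0,0,0,0,0.25, 0,0.003,0,0,0,0,0.25]'|grep -E 'pos|wrist';done
```

```text
position: [0.494, 0.2738, 0.1736]
wrist_force: [1.4, -0.5, -0.9]
position: [0.4934, 0.2737, 0.1736]
wrist_force: [2.9, -1.1, 0.5]
position: [0.4931, 0.2737, 0.1737]
wrist_force: [5.9, -0.3, -1.1]
```

The force rises against the stop, so the keeper is square across. Backing off and lifting clear.

```bash
python3 -m crank '[0,-0.01,0,0,0,0,0.25, 0,-0.018,0,0,0,0,0.25, 0,-0.018,-0.04,0,0,0,0.25, 0,-0.018,-0.12,0,0,0,0.25, 0,-0.018,-0.25,0,0,0,0.25, 0,-0.018,-0.4,0,0,0,0.25, -0.2,0,-0.5,0,0,0,0.25, -0.4,0,-0.6,0,0,0,0.25, -0.4,0,-0.6,0,0,0,0.25, -0.4,0,-0.6,0,0,0,0.25, -0.4,0,-0.6,0,0,0,0.25]'
python3 - <<'E'
from h import *
im=env.camera("wrist")[:,:,::-1];t=env.camera("top")[:,:,::-1]
cv2.imwrite("pics/f.png",np.hstack([cv2.resize(im,(400,300)),cv2.resize(t[130:340,130:410],(400,300),interpolation=2)]))
E
```

```text
time: 21.7
position: [0.4831, 0.373, 0.3232]
tool_rot: [2.322, -2.115, 0.0]
wrist_force: [0.7, -0.3, 0.1]
width: 0.252
gripper_force: 0.0
```

View pics/f.png

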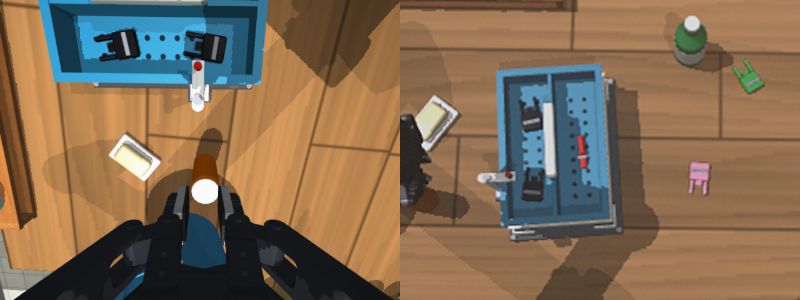

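The tray is home, the keeper lies square across its rim, and the contents are inside. Nothing else has moved.

```bash
python3 -c "
from cell import env
print(env.finish_job())"
```

```text
the job is handed in; nothing more can be done
None
```

The blue tray sits fully home on the sand-coloured tray with both buckles and the clip still in it, the keeper is turned square across its rim against its stop, nothing else was moved, and the job was handed in at about 22 s.

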